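# Set out cutter heads on a tray under a shelf

### The job

Fill the two empty columns of the tray with the four loose cutter heads so that the rows are complete: the two red ones in the back row under the shelf, the two dark steel ones in the front row, each standing upright wholly inside its own painted circle. Set them down gently without tipping any over or knocking the rack and its shelf, and leave the two heads already in the tray, the spray can and the carton where they are.

Things in the scene. Friction and masses are not known exactly. Their poses are not given: they have to be found in the camera images.
- red_1: loose cutter head with red flange, standing on the cardboard sheet; turned, rotationally symmetric: flange 56 mm diameter and 12 mm thick at the bottom, cone narrowing to 32 mm diameter at 34 mm height, then a plain bare-steel neck 30 mm diameter up to the top at 80 mm; about 350 g. Origin: centre of its underside, z up along the neck when it stands upright
- red_2: second loose cutter head with red flange; same shape and size as red_1
- steel_1: loose cutter head with unpainted dark steel flange, standing on the cardboard sheet; same shape, size and origin as red_1
- steel_2: second loose cutter head with dark steel flange; same shape and size as red_1
- set_red: cutter head with red flange already in its place in the back row of the tray; same shape and size as red_1; to be left alone
- set_steel: cutter head with dark steel flange already in its place in the front row, same column as set_red; same shape and size as red_1; to be left alone
- can: yellow spray can with red cap standing among the loose heads, 44 mm diameter, 125 mm tall, 300 g; origin: centre of its underside; to be left alone
- carton: small blue carton among the loose heads, 45 x 55 x 40 mm tall, 300 g; origin: centre of its underside; to be left alone
- rack: fixed grey steel tray, 212 x 278 mm with a rim 16 mm high, with a wire shelf over its back. Origin: centre of the tray's underside, on the bench; x points to the back of the tray, away from the robot, y along its rows to the left. Two posts 22 mm square, 250 mm tall, at x = 150, y = +-150 mm carry the shelf; the space under it is open in front and at the sides
- shelf_edge (a point): middle of the shelf's front lower edge, 200 mm above the bench, just over the centres of the back row; axes as the tray's. From here the shelf reaches 108 mm to the back and 160 mm to each side and is 20 mm thick; its 6 mm thick end plates hang 10 mm lower
- sheet: fixed flat cardboard sheet, 230 x 320 mm, 3 mm thick, on which the loose heads, can and carton stand; origin: centre of its underside
- insert_a_back (a point): centre of the red painted circle (72 mm outer diameter, 64 mm inner) in the back row of one empty column of the tray, on the surface the head stands on (12 mm above the bench); axes as the tray's. Columns are 85 mm apart, the two rows 90 mm apart
- insert_a_front (a point): centre of the white painted circle, same size, in the front row of that same empty column
- insert_b_back (a point): centre of the red painted circle in the back row of the other empty column
- insert_b_front (a point): centre of the white painted circle in the front row of the other empty column
- insert_a: fixed grey plate forming one empty column of the tray, 196 x 83 x 6 mm, carrying the circles insert_a_back and insert_a_front; origin: centre of its underside, 6 mm above the bench
- insert_b: the same, the other empty column

How it is judged:
By the outcome, as a careful person would: the job done as asked, in the order asked, and still so for the second after the job is handed in, with the robot touching nothing.
It also fails if it takes over 72 s, if anything falls off the work surface, if the arm or the gripper's body presses on something with over 40 N, if the wrist force passes 120 N, or if a joint passes its speed limit or range.

### The arm

A 6-joint arm with a two-finger parallel gripper is mounted at the origin on the work surface. World frame = base frame: x ahead of the robot, y to its left, z up, the work surface at z = 0. Lengths are in m, angles in rad, forces in N, time in s.
With the tool pointing down it reaches from about 0.25 to 0.775 m from the base axis. Payload 8.9 kg.
Tool frame: the origin (TCP) lies at the centre of the arm's flange, where the gripper is bolted on; the fingertips stand 173 mm ahead of it and the grasp point (between the pads) lies 155 mm ahead of it; z points along the fingers, y is the line along which they close (so a half turn about z gives the same grasp; the last joint's range is limited). The gripper opens to 85 mm and grips with 20 to 120 N. Pads are 22 mm wide; open, the fingers measure 114 mm over their backs; the gripper's body (76 mm by 85 mm) begins 54 mm behind the grasp point. The pads swing forward as they close: fully open they stand 13 mm farther back than shut.
Start: joints at [-1.359, 0.291, -0.153, 1.127, 0, 1.431], TCP at [0.18, -0.493, 0.405] pointing down, gripper open.
Joint ranges: [-2.52, 2.52], [-0.91, 1.74], [-1.3, 1.37], [-1.96, 2.02], [-1.52, 1.47], [-3.14, 3.14]. Speed limits (rad/s): [2.22, 2.22, 2.79, 3.14, 3.14, 3.14].

### API

Orientations are given as a rotation vector (axis times angle).
In Python, from bench import robot, imaging gives the robot as it stands.
- The arm moves only by the tool arm_command, never from a script. Its arguments are lists of equal length, an entry for each row: "fingers": the opening, from 0 (shut) to 1 (fully open); "delta_pos": the shift along the tool's x, y, z in cm, a list of three; "rotation": the turn, a rotation vector about the tool's x, y, z in degrees, a list of three. A call has 1 to 20 rows; each row shifts and turns the commanded pose from where the row before left it, along the tool's axes as they then stand; what a row does not reach is not made up. A row lasts 1/10 s, in which the tool goes at most 50 mm and 8.59 degrees, less where a joint would pass 70% of its speed; a pose out of reach is approached as far as the arm can. A call with a gripper value outside its range is refused whole. The fingers move at their own pace and stop on an object; the grip force is fixed at half the most. Time passes only in rows, so rows that do not move let the fingers close. It gives the time, the measured TCP pose, the force, the opening and the grip force at its end, in the units of the state.
- robot.get_state(): the state, without advancing time (a new reading comes with each control period).
- imaging.get_image(name): name is "scene" or "side" or "wrist"; returns (picture, depth): 480x640x3 uint8, red, green, blue; 480x640 float32, m along the optical axis (not along the pixel's ray), 0 where there is no reading.
- imaging.camera_params(name): a dict with "mtx" (3x3 intrinsics, pixels), "distortion" ([k1, k2, p1, p2, k3] as OpenCV has them; the pictures are not rectified), "R" (3x3) and "t" (3): a world point X has camera coordinates R X + t. Camera axes: x right, y down, z forward; pixel columns grow to the right and rows downward; lengths in m; the calibration is good to about 2 mm. A picture is of the moment at which its call begins: read the wrist's pose just before it. camera_params takes no time and is no camera call; for the wrist camera it gives the pose at the moment of the call.
- robot.sign_off(): hands the job in; it is judged then, once.
The state is a dict: "time": time; "joint_positions": joint angles; "dq": joint speeds; "joint_efforts": joint torques, N m; "ee_pos": TCP position; "eef_rot": TCP orientation; "ft_force": force on the tool from outside, world axes, zero at the start; "torque": the same for the moment, N m; "finger_gap": opening from 0.0 (shut) to 1.0 (fully open); "gripper_force": force on a finger pad.
Only numpy, scipy, OpenCV 4.12 (cv2) and the standard library are available. Lean on these libraries where they do the work, as an engineer would, in place of code of your own. Each camera call takes 0.05 s, during which the arm holds its last target. There are 200 camera calls.

## Working session

There is one attempt and no reset: what is moved stays moved. The work goes in short steps, Python scripts to look and compute and a tool call to move; the robot and the scene stay as the last step left them, time stands still between calls to the robot, and variables do not carry over. Pictures are saved under pics/ and viewed, at most 10 in all, crops included, and the job is handed in when it is done.

Besides the shell and the picture viewer there is one more tool, called after ">>>" as name(argument=value, ...), one argument or row to a line, values as JSON. arm_command: Moves the arm, as the interface text tells. Its arguments: {"type":"object","properties":{"fingers":{"type":"array","items":{"type":"number"}},"delta_pos":{"type":"array","items":{"type":"array","items":{"type":"number"}}},"rotation":{"type":"array","items":{"type":"array","items":{"type":"number"}}}},"required":["fingers","delta_pos","rotation"]}

```bash
mkdir -p pics; ls; python3 - <<'E'
from bench import robot, imaging
import cv2,numpy as np
np.set_printoptions(precision=4,suppress=True)
s=robot.get_state();print({k:np.round(v,3) for k,v in s.items()})
for n in ("scene","side","wrist"):
    im,d=imaging.get_image(n);cv2.imwrite(f"pics/{n}0.png",im[:,:,::-1]);np.save(f"pics/{n}0.npy",d)
    p=imaging.camera_params(n);print(n,p)
E
```

```text
pics
{'time': np.float64(0.0), 'joint_positions': array([-1.359,  0.291, -0.154,  1.127, -0.   ,  1.432]), 'dq': array([-0.001,  0.001,  0.   , -0.001, -0.001,  0.001]), 'joint_efforts': array([  0.001, -53.715,  33.137,   0.016,  -0.   ,  -0.   ]), 'ee_pos': array([ 0.18 , -0.493,  0.404]), 'eef_rot': array([-3.092, -0.548,  0.   ]), 'ft_force': array([-0.317,  0.092, -0.284]), 'torque': array([-0.006, -0.032,  0.007]), 'gripper_force': np.float64(0.0), 'finger_gap': np.float64(1.003)}
scene {'mtx': array([[485.7968,   0.    , 318.1801],
       [  0.    , 485.7968, 239.9324],
       [  0.    ,   0.    ,   1.    ]]), 'distortion': array([-0.0052,  0.    ,  0.    ,  0.    ,  0.    ]), 'R': array([[-0.2725,  0.9621,  0.    ],
       [ 0.737 ,  0.2088, -0.6428],
       [-0.6185, -0.1752, -0.766 ]]), 't': array([ 0.1489, -0.2898,  1.3797])}
side {'mtx': array([[549.8917,   0.    , 312.8035],
       [  0.    , 549.8917, 239.4389],
       [  0.    ,   0.    ,   1.    ]]), 'distortion': array([-0.0337,  0.    ,  0.    ,  0.    ,  0.    ]), 'R': array([[-0.9778, -0.2095,  0.0092],
       [-0.1665,  0.7494, -0.6408],
       [ 0.1273, -0.6281, -0.7676]]), 't': array([0.5217, 0.1604, 1.2085])}
wrist {'mtx': array([[362.11  ,   0.    , 321.9347],
       [  0.    , 362.11  , 235.7637],
       [  0.    ,   0.    ,   1.    ]]), 'distortion': array([-0.0289,  0.    ,  0.    ,  0.    ,  0.    ]), 'R': array([[ 0.3449, -0.9386, -0.0001],
       [-0.8917, -0.3277,  0.3122],
       [-0.2931, -0.1076, -0.95  ]]), 't': array([-0.5249, -0.0412,  0.3792])}
```

View pics/scene0.png

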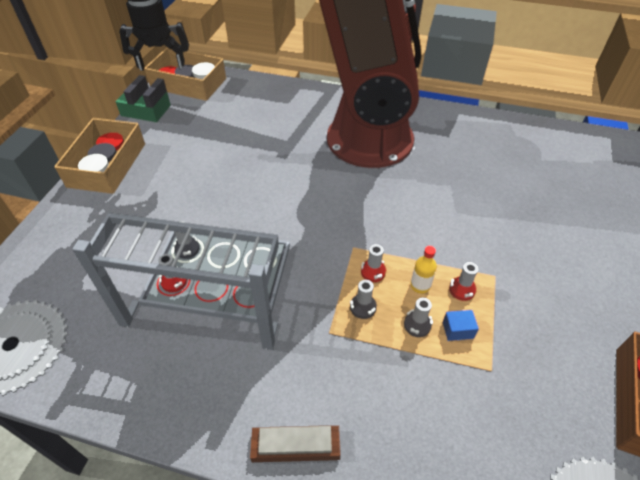

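View pics/side0.png

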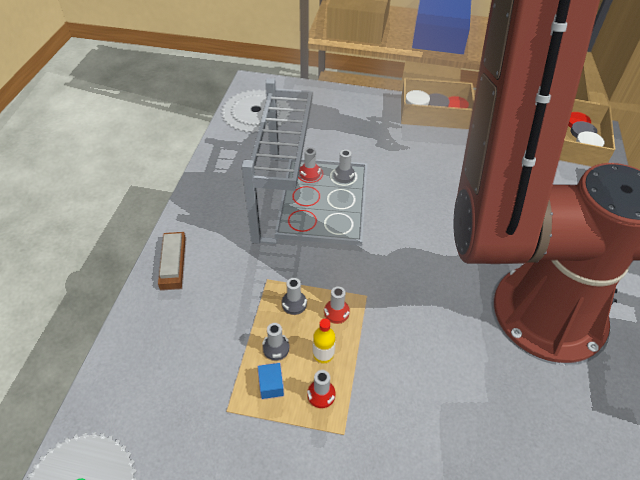

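View pics/wrist0.png

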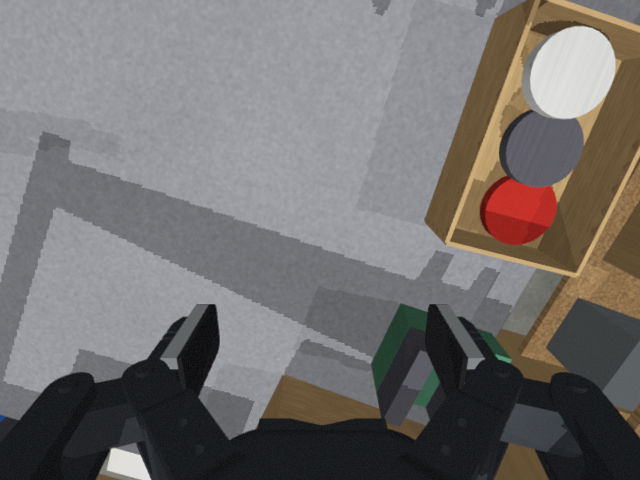

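The four loose heads stand on the sheet: scene-image neck tops are at about (375,250) red, (471,268) red, (366,287) steel and (423,303) steel. The can is in the middle of them and the carton is at (461,325). The filled tray column is the far one, at y+. The empty circles in the side view are at about (307,196), (302,220), (341,198) and (339,223). The wrist view shows only clutter. Next I measure these.

```bash
cat > h.py <<'E'
import numpy as np,cv2
from bench import robot,imaging
np.set_printoptions(precision=4,suppress=True)
def rays(n,uv):
    p=imaging.camera_params(n); R=np.array(p['R']);t=np.array(p['t'])
    q=cv2.undistortPoints(np.array(uv,float).reshape(-1,1,2),np.array(p['mtx']),np.array(p['distortion'])).reshape(-1,2)
    d=np.c_[q,np.ones(len(q))]
    return -R.T@t, d@R, R,t   # centre, world rays (unit camera depth)
def cloud(n,d):
    v,u=np.mgrid[0:480,0:640]
    c,r,_,_=rays(n,np.c_[u.ravel(),v.ravel()])
    P=c+r*d.reshape(-1,1); P[d.ravel()==0]=np.nan
    return P.reshape(480,640,3)
def onz(n,uv,z):
    c,r,_,_=rays(n,uv); return c+r*((z-c[2])/r[:,2])[:,None]
def tri(a,uva,b,uvb):
    c1,r1,*_=rays(a,uva);c2,r2,*_=rays(b,uvb);out=[]
    for x,y in zip(r1,r2):
        s=np.linalg.lstsq(np.c_[x,-y],c2-c1,rcond=None)[0]
        p,q=c1+s[0]*x,c2+s[1]*y; out.append(np.r_[(p+q)/2,np.linalg.norm(p-q)])
    return np.array(out)
E
python3 - <<'E'
from h import *
p=imaging.camera_params('wrist');s=robot.get_state()
from scipy.spatial.transform import Rotation as Ro
Rt=Ro.from_rotvec(s['eef_rot']).as_matrix();print('tool axes\n',Rt)
c=-np.array(p['R']).T@p['t'];print('cam in tool',Rt.T@(c-s['ee_pos']))
for n,box in(('scene',(325,505,230,370)),('side',(220,380,270,435))):
    im=cv2.imread(f'pics/{n}0.png');P=cloud(n,np.load(f'pics/{n}0.npy'))
    x0,x1,y0,y1=box;Q=P[y0:y1,x0:x1]
    m=((Q[...,2]>.035)&(Q[...,2]<.2)).astype('uint8')
    k,l=cv2.connectedComponents(m)
    for i in range(1,k):
        a=Q[l==i]
        if len(a)<25: continue
        z=np.percentile(a[:,2],95);top=a[a[:,2]>z-.006]
        v,u=np.where(l==i)
        print(n,'px',np.round([u.mean()+x0,v.mean()+y0]),len(a),'ztop',round(z,4),'topc',top.mean(0),'mid',(top.min(0)+top.max(0))/2,'ext',np.ptp(top,axis=0)[:2])
im=cv2.imread('pics/side0.png');cv2.imwrite('pics/c_side_rack.png',cv2.resize(im[130:260,240:380],None,fx=4.5,fy=4.5,interpolation=2))
a=cv2.resize(cv2.imread('pics/scene0.png')[235:345,335:495],None,fx=5,fy=5,interpolation=2)
cv2.imwrite('pics/c_scene.png',a)
cv2.imwrite('pics/c_side.png',cv2.resize(im[270:415,240:380],None,fx=4,fy=4,interpolation=2))
E
```

```text
tool axes
 [[ 0.9391  0.3436 -0.0002]
 [ 0.3436 -0.9391  0.0009]
 [ 0.0001 -0.0009 -1.    ]]
cam in tool [0.0799 0.     0.0312]
scene px [375. 256.] 329 ztop 0.0845 topc [0.4634 0.1024 0.0824] mid [0.4626 0.102  0.0824] ext [0.0302 0.0298]
scene px [425. 267.] 678 ztop 0.1272 topc [0.472  0.2072 0.1267] mid [0.4708 0.2073 0.1269] ext [0.0225 0.0203]
scene px [468. 275.] 375 ztop 0.0841 topc [0.4579 0.295  0.0824] mid [0.4569 0.2952 0.0822] ext [0.0288 0.0292]
scene px [365. 292.] 361 ztop 0.0844 topc [0.5587 0.1006 0.0825] mid [0.557  0.1008 0.083 ] ext [0.0305 0.0289]
scene px [422. 311.] 385 ztop 0.0843 topc [0.5702 0.2156 0.0825] mid [0.5692 0.2155 0.0828] ext [0.0293 0.0288]
scene px [462. 321.] 613 ztop 0.0447 topc [0.5593 0.2958 0.0423] mid [0.5576 0.2959 0.0431] ext [0.0623 0.0635]
side px [293. 290.] 327 ztop 0.0857 topc [0.5546 0.1039 0.0833] mid [0.5551 0.1036 0.0839] ext [0.0288 0.03  ]
side px [337. 299.] 327 ztop 0.0853 topc [0.4594 0.1054 0.0831] mid [0.4596 0.1053 0.0834] ext [0.0282 0.0299]
side px [323. 339.] 657 ztop 0.1284 topc [0.4676 0.2109 0.1275] mid [0.4677 0.2096 0.1271] ext [0.0199 0.0229]
side px [274. 336.] 355 ztop 0.0847 topc [0.5662 0.2188 0.0826] mid [0.5665 0.2184 0.0835] ext [0.0295 0.0311]
side px [270. 378.] 645 ztop 0.0454 topc [0.5552 0.2995 0.0426] mid [0.5557 0.299  0.0442] ext [0.0597 0.0654]
side px [321. 383.] 381 ztop 0.0849 topc [0.4541 0.2988 0.0827] mid [0.4541 0.2972 0.0833] ext [0.0291 0.0311]
```

View pics/c_side_rack.png

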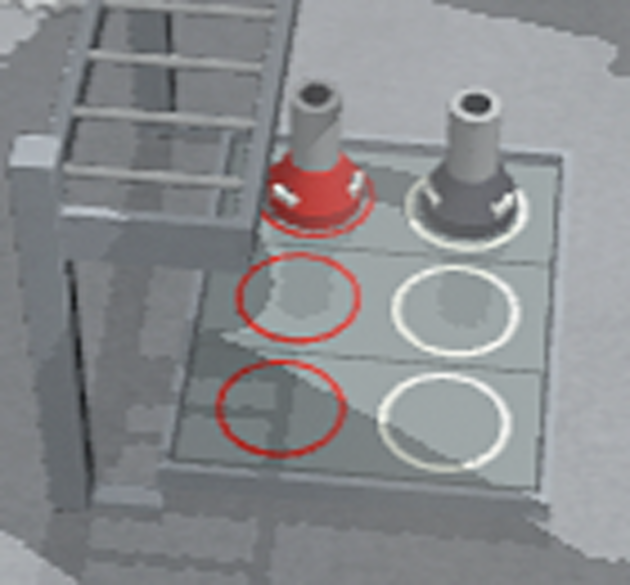

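View pics/c_scene.png

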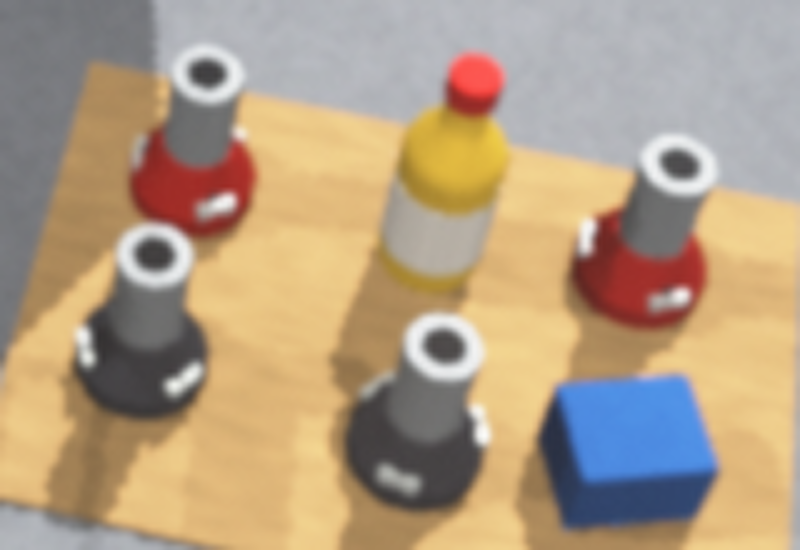

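View pics/c_side.png

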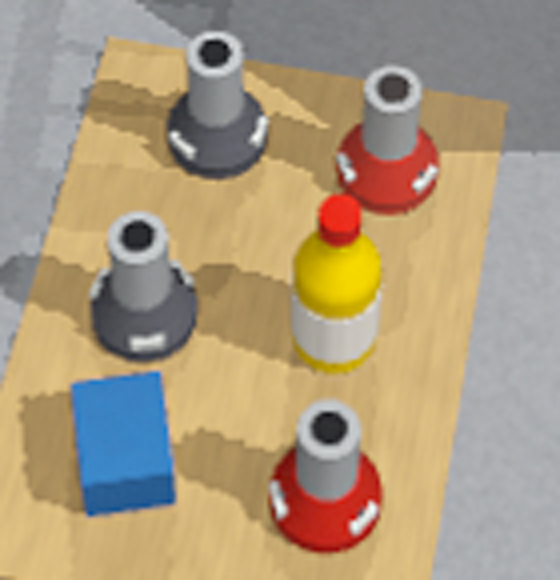

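The neck tops in both views lie at 0.083–0.085 m, as expected (80 + 3 mm), and the views agree to about 4 mm. In the side rack crop (4.5x, offset 240,130) the circle centres are red (281,409) and (299,298), white (444,422) and (455,311). Next I refine the circles in both views.

```bash
python3 - <<'E'
from h import *
from scipy.optimize import least_squares
cr=np.array([[281.5,409],[299,298],[444.5,422],[455.5,311]]);uv=(cr+.5)/4.5-.5+[240,130]
X0=onz('side',uv,.012);print('side read',X0[:,:2]);print('spacing',[np.linalg.norm(X0[i,:2]-X0[j,:2]) for i,j in((0,1),(2,3),(0,2),(1,3))])
C={}
for n in('side','scene'):
    im=cv2.imread(f'pics/{n}0.png').astype(int);d=np.load(f'pics/{n}0.npy')
    P=cloud(n,d);v,u=np.mgrid[0:480,0:640];G=onz(n,np.c_[u.ravel(),v.ravel()],.012).reshape(480,640,3)
    b,g,r=im[...,0],im[...,1],im[...,2]
    for i,nm in enumerate(('b_back','a_back','b_front','a_front')):
        c=X0[i,:2].copy()
        col=(r-g>60) if i<2 else (im.min(2)>190)
        for k in range(6):
            rad=np.hypot(G[...,0]-c[0],G[...,1]-c[1])
            m=col&(abs(rad-.034)<(.010 if k<3 else .005)); pts=G[m][:,:2]
            c=least_squares(lambda q:np.hypot(*(pts-q).T)-.034,c,loss='soft_l1',f_scale=.001).x
        rad=np.hypot(G[...,0]-c[0],G[...,1]-c[1]);pz=P[(rad<.028)&(abs(P[...,2]-.012)<.02)][:,2]
        C[n,nm]=c;print(n,nm,c,'n',len(pts),'depth z',np.median(pz))
    # set heads & shelf by depth
    S=P[(P[...,0]>.25)&(P[...,0]<.8)&(P[...,1]<-.0)&(P[...,1]>-.6)&(P[...,2]>.19)&(P[...,2]<.26)]
    print(n,'shelf pts',len(S),np.percentile(S,[2,98],axis=0))
a=[tuple(c) for c in uv]
def px(n,X):
    p=imaging.camera_params(n);return cv2.projectPoints(np.array(X).reshape(-1,1,3),cv2.Rodrigues(np.array(p['R']))[0],np.array(p['t']),np.array(p['mtx']),np.array(p['distortion']))[0].reshape(-1,2)
K=[k for k in('b_back','a_back','b_front','a_front')]
u1=px('side',[np.r_[C['side',k],.012] for k in K]);u2=px('scene',[np.r_[C['scene',k],.012] for k in K])
print('tri circles',tri('side',u1,'scene',u2));print(u2)
# tops triangulated (pixel readings from crops)
sc=(np.array([[208,73],[680,164],[154,255],[443,347]])+.5)/5-.5+[335,235]
sd=(np.array([[393,88],[329,428],[214,52],[138,235]])+.5)/4-.5+[240,270]
print('tri tops',tri('scene',sc,'side',sd))
E
```

```text
side read [[ 0.5896 -0.1352]
 [ 0.5987 -0.2204]
 [ 0.5004 -0.1453]
 [ 0.5095 -0.2298]]
spacing [np.float64(0.0856368085549883), np.float64(0.08491687271635355), np.float64(0.089751358014412), np.float64(0.08967973611668836)]
side b_back [ 0.5904 -0.1363] n 104 depth z 0.012576074368818357
side a_back [ 0.5994 -0.2211] n 93 depth z 0.012686855875551517
side b_front [ 0.501 -0.146] n 98 depth z 0.013085494539076925
side a_front [ 0.5098 -0.2307] n 119 depth z 0.012827909426413209
side shelf pts 2873 [[ 0.5907 -0.3716  0.1931]
 [ 0.723  -0.0479  0.2505]]
scene b_back [ 0.5939 -0.1372] n 49 depth z 0.01208065589942442
scene a_back [ 0.6029 -0.2216] n 101 depth z 0.012054506960234135
scene b_front [ 0.5047 -0.147 ] n 107 depth z 0.012190385963359196
scene a_front [ 0.5136 -0.2311] n 251 depth z 0.012126783482026893
scene shelf pts 6021 [[ 0.597  -0.3731  0.1942]
 [ 0.7331 -0.0514  0.2495]]
tri circles [[ 0.5913 -0.1389  0.0084  0.0009]
 [ 0.6003 -0.2237  0.0085  0.0012]
 [ 0.5017 -0.1488  0.0082  0.001 ]
 [ 0.5105 -0.2335  0.0083  0.0013]]
[[249.6128 292.6519]
 [211.0219 287.0223]
 [259.8685 259.5439]
 [223.3217 254.4858]]
tri tops [[0.4597 0.1014 0.0796 0.001 ]
 [0.4541 0.2954 0.0794 0.0008]
 [0.5558 0.0991 0.0793 0.0012]
 [0.5671 0.2146 0.0789 0.0015]]
```

Relative geometry is consistent: spacings are 85 and 90 mm, and both height readings share the same −3.5 mm triangulation bias. The averages I will use:

| Item | x | y |
|---|---|---|
| R1 | .461 | .104 |
| R2 | .456 | .297 |
| S1 | .556 | .102 |
| S2 | .568 | .217 |
| b_back | .592 | -.137 |
| a_back | .601 | -.221 |
| b_front | .503 | -.1465 |
| a_front | .512 | -.231 |

The tray yaw is +6.1°. I will carry the red heads with the tool tilted 40° outward, at tray yaw, with the camera on the robot side. First I turn the tool.

>>> arm_command(
  fingers=[0.65,0.65,0.65,0.65,0.65,0.65,0.65,0.65,0.65,0.65,0.65,0.65,0.65,0.65,0.65,0.65,0.65,0.65,0.65,0.65],
  delta_pos=[
    [0,0,0],
    [0,0,0],
    [0,0,0],
    [0,0,0],
    [0,0,0],
    [0,0,0],
    [0,0,0],
    [0,0,0],
    [0,0,0],
    [0,0,0],
    [0,0,0],
    [0,0,0],
    [0,0,0],
    [0,0,0],
    [0,0,0],
    [0,0,0],
    [0,0,0],
    [0,0,0],
    [0,0,0],
    [0,0,0],
  ],
  rotation=[
    [0,0,-8.3],
    [0,0,-8.3],
    [0,0,-8.3],
    [0,0,-8.3],
    [0,0,-8.3],
    [0,0,-8.3],
    [0,0,-8.3],
    [0,0,-8.3],
    [0,0,-8.3],
    [0,0,-8.3],
    [0,0,-8.3],
    [0,0,-8.3],
    [0,0,-8.3],
    [0,0,-8.3],
    [0,0,-8.3],
    [0,0,-8.3],
    [0,0,-8.3],
    [0,0,-8.3],
    [0,0,-8.3],
    [0,0,-8.3],
  ],
)

```text
time: 2.15
ee_pos: [0.1804, -0.4929, 0.4044]
eef_rot: [0.177, -3.137, -0.001]
ft_force: [0.1, -0.2, -0.3]
finger_gap: 0.653
gripper_force: 0.0
```

```bash
cat >> h.py <<'E'
from scipy.spatial.transform import Rotation as Ro
T=dict(R1=(.461,.104,.063),R2=(.456,.297,.063),S1=(.556,.102,.063),S2=(.568,.217,.063),
 bb=(.592,-.137,.072),ab=(.601,-.2215,.072),bf=(.503,-.1465,.072),af=(.512,-.231,.072))
def rep(*targets):
    s=robot.get_state();R=Ro.from_rotvec(s['eef_rot']).as_matrix();g=s['ee_pos']+.155*R[:,2]
    yaw=np.degrees(np.arctan2(-R[0,1],R[1,1]));tilt=np.degrees(np.arccos(-R[2,2]))
    print('t',round(float(s['time']),2),'tcp',s['ee_pos'],'grasp',g,'yaw',round(yaw,2),'tilt',round(tilt,2),'yz',round(R[2,1],4),'gap',round(float(s['finger_gap']),3),'F',s['ft_force'],'q',s['joint_positions'])
    for nm,off in targets:
        w=np.array(T[nm])+off-g; print(nm,off,'world cm',w*100,'tool cm',R.T@w*100)
    print('world x,y,z axes in tool\n',R.T)
E
python3 -c "
from h import *;rep(('R1',(-.08,0,.095)))"
```

```text
t 2.15 tcp [ 0.1804 -0.4929  0.4044] grasp [ 0.1804 -0.4928  0.2494] yaw 6.44 tilt 0.03 yz 0.0006 gap 0.653 F [ 0.1172 -0.2267 -0.2886] q [-1.3593  0.291  -0.1537  1.1267 -0.     -1.4717]
R1 (-0.08, 0, 0.095) world cm [20.0632 59.6843 -9.1443] tool cm [-26.6332  57.0511   9.1761]
world x,y,z axes in tool
 [[-0.9937 -0.1122  0.0001]
 [-0.1122  0.9937  0.0006]
 [-0.0001  0.0006 -1.    ]]
```

>>> arm_command(
  fingers=[0.65,0.65,0.65,0.65,0.65,0.65,0.65,0.65,0.65,0.65,0.65,0.65,0.65,0.65,0.65,0.65,0.65,0.65,0.65,0.65],
  delta_pos=[
    [-0.9,2.8,0.3],
    [-0.9,2.8,0.3],
    [-0.9,2.8,0.3],
    [-0.9,2.8,0.3],
    [-0.9,2.8,0.3],
    [-0.9,2.8,0.3],
    [-0.9,2.8,0.3],
    [-0.9,2.8,0.3],
    [-0.9,2.8,0.3],
    [-0.9,2.8,0.3],
    [-0.9,2.8,0.3],
    [-0.9,2.8,0.3],
    [-0.9,2.8,0.3],
    [-0.9,2.8,0.3],
    [-0.9,2.8,0.3],
    [-0.9,2.8,0.3],
    [-0.9,2.8,0.3],
    [-0.9,2.8,0.3],
    [-0.9,2.8,0.3],
    [-0.9,2.8,0.3],
  ],
  rotation=[
    [0,0,0],
    [0,0,0],
    [0,0,0],
    [0,0,0],
    [0,0,0],
    [0,0,0],
    [0,0,0],
    [0,0,0],
    [0,0,0],
    [0,0,0],
    [0,0,0],
    [0,0,0],
    [0,0,0],
    [0,0,0],
    [0,0,0],
    [0,0,0],
    [0,0,0],
    [0,0,0],
    [0,0,0],
    [0,0,0],
  ],
)

```text
time: 4.15
ee_pos: [0.2998, 0.0843, 0.3446]
eef_rot: [-0.167, 3.137, -0.0]
ft_force: [0.1, 0.5, -0.2]
finger_gap: 0.652
gripper_force: 0.0
```

>>> arm_command(
  fingers=[0.65,0.65,0.65,0.65,0.65,0.65,0.65],
  delta_pos=[
    [0,0,0],
    [0,0,0],
    [0,0,0],
    [0,0,0],
    [0,0,0],
    [0,0,0],
    [0,0,0],
  ],
  rotation=[
    [0,0,0],
    [0,-8,0],
    [0,-8,0],
    [0,-8,0],
    [0,-8,0],
    [0,-8,0],
    [0,0,0],
  ],
)

```text
time: 4.85
ee_pos: [0.2981, 0.0825, 0.3436]
eef_rot: [-0.129, 2.439, 0.046]
ft_force: [-0.8, -0.1, 0.1]
finger_gap: 0.65
gripper_force: 0.0
```

```bash
python3 -c "
from h import *;rep(('R1',(-.0641,-.0069,.0766)),('R1',(0,0,0)))"
```

```text
t 4.85 tcp [0.2981 0.0825 0.3436] grasp [0.3974 0.0929 0.225 ] yaw 6.05 tilt 40.11 yz -0.0007 gap 0.65 F [-0.7914 -0.0815  0.1206] q [-0.0029 -0.4028 -1.1455  0.1308  0.0692 -0.0835]
R1 (-0.0641, -0.0069, 0.0766) world cm [-0.0546  0.42   -8.5444] tool cm [5.5125 0.4297 6.5279]
R1 (0, 0, 0) world cm [  6.3554   1.11   -16.2044] tool cm [ 5.5172  0.4459 16.5398]
world x,y,z axes in tool
 [[-0.7605 -0.0811 -0.6443]
 [-0.1054  0.9944 -0.0007]
 [ 0.6408  0.0673 -0.7648]]
```

>>> arm_command(
  fingers=[0.65,0.65,0.65,0.65,0.65,0.65,0.65,0.65,0.65,0.65,0.65,0.65,0.65,0.65,0.65,0.65,0.65,0.65],
  delta_pos=[
    [0.69,0.055,0.8],
    [0.69,0.055,0.8],
    [0.69,0.055,0.8],
    [0.69,0.055,0.8],
    [0.69,0.055,0.8],
    [0.69,0.055,0.8],
    [0.69,0.055,0.8],
    [0.69,0.055,0.9],
    [0,0,1],
    [0,0,1],
    [0,0,1],
    [0,0,1],
    [0,0,1],
    [0,0,1],
    [0,0,1],
    [0,0,1],
    [0,0,1],
    [0,0,1],
  ],
  rotation=[
    [0,0,0],
    [0,0,0],
    [0,0,0],
    [0,0,0],
    [0,0,0],
    [0,0,0],
    [0,0,0],
    [0,0,0],
    [0,0,0],
    [0,0,0],
    [0,0,0],
    [0,0,0],
    [0,0,0],
    [0,0,0],
    [0,0,0],
    [0,0,0],
    [0,0,0],
    [0,0,0],
  ],
)

```text
time: 6.65
ee_pos: [0.3715, 0.0962, 0.1908]
eef_rot: [-0.13, 2.459, 0.044]
ft_force: [0.0, -0.2, 0.4]
finger_gap: 0.652
gripper_force: 0.0
```

```bash
python3 -c "
from h import *;rep(('R1',(0,0,0)))
im,d=imaging.get_image('wrist');cv2.imwrite('pics/w1.png',im[:,:,::-1])"
```

```text
t 6.65 tcp [0.3715 0.0962 0.1908] grasp [0.4684 0.1062 0.0702] yaw 6.01 tilt 38.95 yz -0.0016 gap 0.652 F [ 0.0244 -0.2078  0.3612] q [ 0.0486  0.2906 -1.2801 -0.679   0.0342 -0.0449]
R1 (0, 0, 0) world cm [-0.7444 -0.2205 -0.7213] tool cm [ 1.0473 -0.1401  0.0812]
world x,y,z axes in tool
 [[-0.7733 -0.0825 -0.6287]
 [-0.1048  0.9945 -0.0016]
 [ 0.6253  0.0646 -0.7777]]
```

View pics/w1.png

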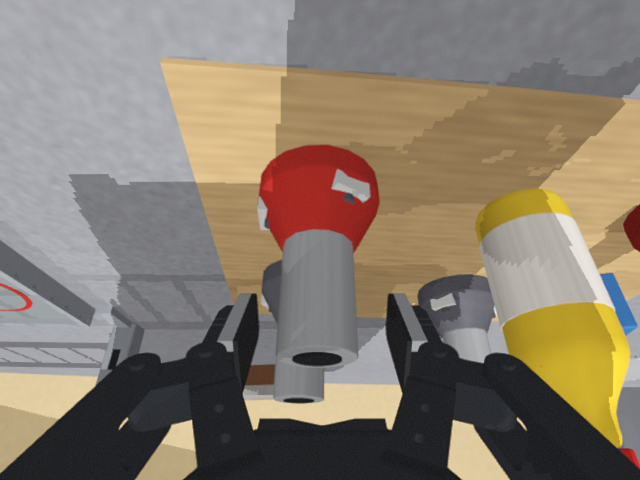

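The wrist view shows red_1's neck at (318,290) between the open fingers, whose pads are at (240,330) and (400,330). Joint 3 is at its limit, so 40° is too much tilt this close in. I back off and use about 30°, which still leaves roughly 20 mm to the shelf.

>>> arm_command(
  fingers=[0.65,0.65,0.65,0.65,0.65,0.65,0.65,0.65],
  delta_pos=[
    [0,0,-1.5],
    [0,0,-1.5],
    [0,0,-1.5],
    [0,0,-1.5],
    [0,0,0],
    [0,0,0],
    [0,0,0],
    [0,0,0],
  ],
  rotation=[
    [0,0,0],
    [0,0,0],
    [0,0,0],
    [0,0,0],
    [0,4.5,0],
    [0,4.5,0],
    [0,0,0],
    [0,0,0],
  ],
)

```text
time: 7.5
ee_pos: [0.3334, 0.0925, 0.2389]
eef_rot: [-0.138, 2.609, 0.036]
ft_force: [0.5, -0.5, -0.4]
finger_gap: 0.655
gripper_force: 0.0
```

```bash
python3 -c "
from h import *;rep(('R1',(0,0,0)))"
```

```text
t 7.5 tcp [0.3334 0.0925 0.2389] grasp [0.4112 0.1005 0.105 ] yaw 6.04 tilt 30.31 yz -0.0012 gap 0.655 F [ 0.4921 -0.4601 -0.4246] q [ 0.0452  0.0043 -1.1859 -0.1476  0.0293 -0.0526]
R1 (0, 0, 0) world cm [ 4.9805  0.3458 -4.2049] tool cm [-2.1851 -0.1752  6.1483]
world x,y,z axes in tool
 [[-0.8585 -0.0915 -0.5047]
 [-0.1052  0.9944 -0.0012]
 [ 0.502   0.0521 -0.8633]]
```

>>> arm_command(
  fingers=[0.65,0.65,0.65,0.65,0.65,0.65,0.65,0.65,0.65,0.65,0.65],
  delta_pos=[
    [-1.1,-0.1,0],
    [-1.1,-0.1,0],
    [0,0,0.9],
    [0,0,0.9],
    [0,0,0.9],
    [0,0,0.9],
    [0,0,0.9],
    [0,0,0.9],
    [0,0,0.7],
    [0,0,0],
    [0,0,0],
  ],
  rotation=[
    [0,0,0],
    [0,0,0],
    [0,0,0],
    [0,0,0],
    [0,0,0],
    [0,0,0],
    [0,0,0],
    [0,0,0],
    [0,0,0],
    [0,0,0],
    [0,0,0],
  ],
)

```text
time: 8.6
ee_pos: [0.3825, 0.0958, 0.197]
eef_rot: [-0.139, 2.611, 0.036]
ft_force: [-1.4, -0.6, -0.8]
finger_gap: 0.649
gripper_force: 0.0
```

```bash
python3 -c "
from h import *;rep(('R1',(0,0,0)))"
```

```text
t 8.6 tcp [0.3825 0.0958 0.197 ] grasp [0.4601 0.104  0.0631] yaw 6.06 tilt 30.22 yz -0.0009 gap 0.649 F [-1.4493 -0.6412 -0.762 ] q [ 0.0487  0.2223 -1.14   -0.3183  0.0279 -0.0498]
R1 (0, 0, 0) world cm [ 0.0924  0.0047 -0.0068] tool cm [-0.0764 -0.005   0.0524]
world x,y,z axes in tool
 [[-0.8592 -0.0917 -0.5033]
 [-0.1056  0.9944 -0.0009]
 [ 0.5006  0.0524 -0.8641]]
```

>>> arm_command(
  fingers=[0.2,0.2,0.2,0.2,0.2,0.2,0.2,0.2,0.2,0.2,0.2,0.2,0.2,0.2],
  delta_pos=[
    [0,0,0],
    [0,0,0],
    [0,0,0],
    [0,0,0],
    [0,0,0],
    [0,0,0],
    [-0.25,0,-0.43],
    [-0.5,0,-0.86],
    [-0.5,0,-0.86],
    [-0.5,0,-0.86],
    [-0.5,0,-0.86],
    [-0.5,0,-0.86],
    [-0.25,0,-0.43],
    [0,0,0],
  ],
  rotation=[
    [0,0,0],
    [0,0,0],
    [0,0,0],
    [0,0,0],
    [0,0,0],
    [0,0,0],
    [0,0,0],
    [0,0,0],
    [0,0,0],
    [0,0,0],
    [0,0,0],
    [0,0,0],
    [0,0,0],
    [0,0,0],
  ],
)

```text
time: 10.0
ee_pos: [0.3823, 0.0959, 0.2574]
eef_rot: [-0.138, 2.609, 0.036]
ft_force: [-0.4, -0.3, -3.3]
finger_gap: 0.334
gripper_force: 59.3
```

```bash
python3 -c "
from h import *;rep(('af',(-.02,0,.07)),('ab',(0,0,.007)))"
```

```text
t 10.0 tcp [0.3823 0.0959 0.2574] grasp [0.4602 0.104  0.1236] yaw 6.06 tilt 30.31 yz -0.0009 gap 0.334 F [-0.3972 -0.2731 -3.2736] q [ 0.0489  0.044  -1.0571 -0.0587  0.0279 -0.0496]
af (-0.02, 0, 0.07) world cm [  3.1849 -33.5035   1.8411] tool cm [ -0.5949 -33.6542  -1.749 ]
ab (0, 0, 0.007) world cm [ 14.0849 -32.5535  -4.4589] tool cm [ -6.8588 -33.8542   9.2112]
world x,y,z axes in tool
 [[-0.8584 -0.0916 -0.5047]
 [-0.1056  0.9944 -0.0009]
 [ 0.502   0.0525 -0.8633]]
```

>>> arm_command(
  fingers=[0.2,0.2,0.2,0.2,0.2,0.2,0.2,0.2,0.2,0.2,0.2,0.2,0.2,0.2,0.2,0.2,0.2,0.2,0.2,0.2],
  delta_pos=[
    [0,-0.6,0],
    [0,-1.2,0],
    [-0.04,-2,-0.11],
    [-0.04,-2,-0.11],
    [-0.04,-2,-0.11],
    [-0.04,-2,-0.11],
    [-0.04,-2,-0.11],
    [-0.04,-2,-0.11],
    [-0.04,-2,-0.11],
    [-0.04,-2,-0.11],
    [-0.04,-2,-0.11],
    [-0.04,-2,-0.11],
    [-0.04,-2,-0.11],
    [-0.04,-2,-0.11],
    [-0.04,-2,-0.11],
    [-0.04,-2,-0.11],
    [-0.04,-2,-0.11],
    [0,-1.2,0],
    [0,-0.6,0],
    [0,0,0],
  ],
  rotation=[
    [0,0,0],
    [0,0,0],
    [0,0,0],
    [0,0,0],
    [0,0,0],
    [0,0,0],
    [0,0,0],
    [0,0,0],
    [0,0,0],
    [0,0,0],
    [0,0,0],
    [0,0,0],
    [0,0,0],
    [0,0,0],
    [0,0,0],
    [0,0,0],
    [0,0,0],
    [0,0,0],
    [0,0,0],
    [0,0,0],
  ],
)

```text
time: 12.0
ee_pos: [0.4144, -0.2389, 0.2738]
eef_rot: [-0.137, 2.611, 0.037]
ft_force: [0.1, 0.1, -2.1]
finger_gap: 0.335
gripper_force: 59.7
```

```bash
python3 -c "
from h import *;rep(('af',(-.02,0,.010)),('ab',(-.0009,0,.010)))"
```

```text
t 12.0 tcp [ 0.4144 -0.2389  0.2738] grasp [ 0.492  -0.2308  0.1399] yaw 6.01 tilt 30.22 yz -0.0003 gap 0.335 F [ 0.135   0.0938 -2.1237] q [-0.8039  0.2014 -0.7568  0.2686  0.4081 -0.8371]
af (-0.02, 0, 0.01) world cm [-0.002  -0.0239 -5.7896] tool cm [ 2.9176 -0.0219  5.0007]
ab (-0.0009, 0, 0.01) world cm [10.808   0.9261 -5.7896] tool cm [-6.4582 -0.2096 10.4613]
world x,y,z axes in tool
 [[-0.8594 -0.0907 -0.5033]
 [-0.1048  0.9945 -0.0003]
 [ 0.5005  0.0525 -0.8641]]
```

>>> arm_command(
  fingers=[0.2,0.2,0.2,0.2,0.2,0.2,0.2,0.2,0.2,0.2,0.2,0.2,0.2,0.2,0.2,0.2,0.2,0.2],
  delta_pos=[
    [0.58,0,1],
    [0.58,0,1],
    [0.58,0,1],
    [0.58,0,1],
    [0.58,0,1],
    [0,0,0],
    [-0.94,-0.02,0.55],
    [-0.94,-0.02,0.55],
    [-0.94,-0.02,0.55],
    [-0.94,-0.02,0.55],
    [-0.94,-0.02,0.55],
    [-0.94,-0.02,0.55],
    [-0.94,-0.02,0.55],
    [-0.94,-0.02,0.55],
    [-0.94,-0.02,0.55],
    [-0.94,-0.02,0.55],
    [0,0,0],
    [0,0,0],
  ],
  rotation=[
    [0,0,0],
    [0,0,0],
    [0,0,0],
    [0,0,0],
    [0,0,0],
    [0,0,0],
    [0,0,0],
    [0,0,0],
    [0,0,0],
    [0,0,0],
    [0,0,0],
    [0,0,0],
    [0,0,0],
    [0,0,0],
    [0,0,0],
    [0,0,0],
    [0,0,0],
    [0,0,0],
  ],
)

```text
time: 13.8
ee_pos: [0.5232, -0.2289, 0.2161]
eef_rot: [-0.139, 2.611, 0.037]
ft_force: [-1.0, -0.3, -3.1]
finger_gap: 0.333
gripper_force: 59.6
```

```bash
python3 -c "
from h import *;rep(('ab',(-.0009,0,.000)))
im,d=imaging.get_image('wrist');im2,d2=imaging.get_image('side')
cv2.imwrite('pics/p1.png',np.hstack([cv2.resize(im,(400,300)),cv2.resize(im2[120:260,225:405],(400,300))])[:,:,::-1])"
```

```text
t 13.8 tcp [ 0.5232 -0.2289  0.2161] grasp [ 0.6008 -0.2207  0.0822] yaw 6.08 tilt 30.22 yz -0.0006 gap 0.333 F [-1.0035 -0.3458 -3.1164] q [-0.6308  0.4281 -0.6268  0.1084  0.3446 -0.6652]
ab (-0.0009, 0, 0.0) world cm [-0.0729 -0.0785 -1.0192] tool cm [ 0.5829 -0.0698  0.8401]
world x,y,z axes in tool
 [[-0.8592 -0.0918 -0.5033]
 [-0.1059  0.9944 -0.0006]
 [ 0.5005  0.0528 -0.8641]]
```

View pics/p1.png

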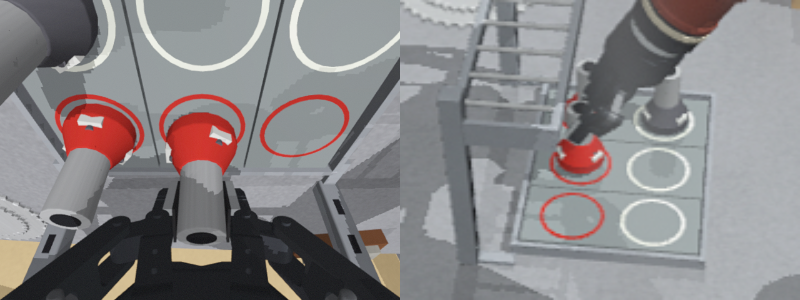

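The head hovers about 10 mm above the a_back circle. In the wrist view the flange at (203,140) is within the ring at (202,125), and the gripper is clear of the shelf. Now I lower it.

>>> arm_command(
  fingers=[0.2,0.2,0.2,0.2,0.2],
  delta_pos=[
    [0.15,-0.03,0.22],
    [0.15,-0.02,0.22],
    [0.13,-0.02,0.2],
    [0.1,0,0.13],
    [0,0,0],
  ],
  rotation=[
    [0,0,0],
    [0,0,0],
    [0,0,0],
    [0,0,0],
    [0,0,0],
  ],
)

```text
time: 14.4
ee_pos: [0.5226, -0.2299, 0.2068]
eef_rot: [-0.138, 2.611, 0.036]
ft_force: [-0.4, -0.7, -2.6]
finger_gap: 0.334
gripper_force: 59.6
```

>>> arm_command(
  fingers=[0.2,0.2],
  delta_pos=[
    [0.05,0,0.08],
    [0,0,0],
  ],
  rotation=[
    [0,0,0],
    [0,0,0],
  ],
)

```text
time: 14.6
ee_pos: [0.5227, -0.2299, 0.2065]
eef_rot: [-0.138, 2.61, 0.036]
ft_force: [-3.8, 1.5, 3.2]
finger_gap: 0.337
gripper_force: 60.7
```

```bash
python3 -c "
from h import *;rep(('ab',(-.0009,0,.000)))
im,d=imaging.get_image('side');cv2.imwrite('pics/s2.png',im[:,:,::-1]);np.save('pics/s2.npy',d)"
```

```text
t 14.6 tcp [ 0.5227 -0.2299  0.2065] grasp [ 0.6005 -0.2218  0.0727] yaw 6.06 tilt 30.29 yz -0.0011 gap 0.337 F [-3.7642  1.4696  3.2016] q [-0.6333  0.4447 -0.6359  0.082   0.3459 -0.667 ]
ab (-0.0009, 0, 0.0) world cm [-0.0365  0.0326 -0.0709] tool cm [0.0641 0.0364 0.0446]
world x,y,z axes in tool
 [[-0.8586 -0.0917 -0.5044]
 [-0.1056  0.9944 -0.0011]
 [ 0.5017  0.0523 -0.8635]]
```

>>> arm_command(
  fingers=[0.45,0.6,0.6,0.6,0.6,0.6,0.6,0.6,0.6,0.6,0.6,0.6,0.6],
  delta_pos=[
    [0,0,0],
    [0,0,0],
    [0,0,0],
    [0,0,-0.5],
    [0,0,-1],
    [0,0,-1.5],
    [0,0,-1.5],
    [0,0,-1.5],
    [0,0,-1.5],
    [0,0,-1.5],
    [0,0,-1.5],
    [0,0,-1],
    [0,0,0],
  ],
  rotation=[
    [0,0,0],
    [0,0,0],
    [0,0,0],
    [0,0,0],
    [0,0,0],
    [0,0,0],
    [0,0,0],
    [0,0,0],
    [0,0,0],
    [0,0,0],
    [0,0,0],
    [0,0,0],
    [0,0,0],
  ],
)

```text
time: 15.95
ee_pos: [0.4648, -0.2363, 0.307]
eef_rot: [-0.138, 2.609, 0.034]
ft_force: [-0.0, -0.3, -0.2]
finger_gap: 0.606
gripper_force: 0.0
```

```bash
cat >> h.py <<'E'
def heads(n,name=None):
    """flange/neck of heads: neck-top centroid by depth, near each candidate position"""
    im,d=imaging.get_image(n);P=cloud(n,d).reshape(-1,3)
    if name: cv2.imwrite(f'pics/{name}.png',im[:,:,::-1])
    for k,p in T.items():
        zt=p[2]+.02
        m=(np.hypot(P[:,0]-p[0],P[:,1]-p[1])<.03)&(abs(P[:,2]-zt)<.005)
        if m.sum()>20:
            Q=P[m];print(n,k,m.sum(),'top mid',(np.percentile(Q,3,axis=0)+np.percentile(Q,97,axis=0))/2,'target',p[:2])
E
python3 -c "
from h import *;rep(('R2',(-.05,-.005,.086)),('R2',(0,0,0)))
heads('side','s3');heads('scene','c3')"
```

```text
t 15.95 tcp [ 0.4648 -0.2363  0.307 ] grasp [ 0.5427 -0.2284  0.1732] yaw 6.03 tilt 30.34 yz -0.0026 gap 0.606 F [-0.0299 -0.2743 -0.1644] q [-0.7193  0.2137 -0.6302  0.347   0.3783 -0.7517]
R2 (-0.05, -0.005, 0.086) world cm [-13.6702  52.0402  -2.4199] tool cm [ 8.1688 53.194  -2.1407]
R2 (0, 0, 0) world cm [ -8.6702  52.5402 -11.0199] tool cm [ 8.1765 53.1891  7.8197]
world x,y,z axes in tool
 [[-0.8581 -0.0919 -0.5051]
 [-0.105   0.9945 -0.0026]
 [ 0.5026  0.0508 -0.863 ]]
side R2 202 top mid [0.4539 0.2982 0.0829] target (0.456, 0.297)
side S1 142 top mid [0.5549 0.1033 0.0826] target (0.556, 0.102)
side S2 168 top mid [0.5664 0.2187 0.0825] target (0.568, 0.217)
side ab 89 top mid [ 0.6004 -0.2212  0.0916] target (0.601, -0.2215)
scene R2 151 top mid [0.457  0.2951 0.082 ] target (0.456, 0.297)
scene S1 163 top mid [0.5584 0.1007 0.0819] target (0.556, 0.102)
scene S2 177 top mid [0.5695 0.2156 0.082 ] target (0.568, 0.217)
scene ab 108 top mid [ 0.6023 -0.2193  0.0917] target (0.601, -0.2215)
```

>>> arm_command(
  fingers=[0.6,0.6,0.6,0.6,0.6,0.6,0.6,0.6,0.6,0.6,0.6,0.6,0.6,0.6,0.6,0.6,0.6,0.6,0.6,0.6],
  delta_pos=[
    [0.2,1.2,-0.3],
    [0.3,2,-0.3],
    [0.42,2.8,-0.3],
    [0.42,2.8,-0.3],
    [0.42,2.8,-0.3],
    [0.42,2.8,-0.3],
    [0.42,2.8,-0.3],
    [0.42,2.8,-0.3],
    [0.42,2.8,-0.3],
    [0.42,2.8,-0.3],
    [0.42,2.8,-0.3],
    [0.42,2.8,-0.3],
    [0.42,2.8,-0.3],
    [0.42,2.8,-0.3],
    [0.42,2.8,-0.3],
    [0.42,2.8,-0.3],
    [0.42,2.8,-0.3],
    [0.42,2.8,-0.3],
    [0.42,2.8,-0.3],
    [0.5,2.4,-0.3],
  ],
  rotation=[
    [0,0,0],
    [0,0,0],
    [0,0,0],
    [0,0,0],
    [0,0,0],
    [0,0,0],
    [0,0,0],
    [0,0,0],
    [0,0,0],
    [0,0,0],
    [0,0,0],
    [0,0,0],
    [0,0,0],
    [0,0,0],
    [0,0,0],
    [0,0,0],
    [0,0,0],
    [0,0,0],
    [0,0,0],
    [0,0,0],
  ],
)

```text
time: 18.05
ee_pos: [0.3074, 0.2838, 0.3153]
eef_rot: [-0.14, 2.611, 0.037]
ft_force: [0.5, -0.4, 0.0]
finger_gap: 0.601
gripper_force: 0.0
```

>>> arm_command(
  fingers=[0.6,0.6],
  delta_pos=[
    [0,0,0],
    [0,0,0],
  ],
  rotation=[
    [0,0,0],
    [0,0,0],
  ],
)

```text
time: 18.25
ee_pos: [0.3079, 0.2827, 0.3151]
eef_rot: [-0.142, 2.612, 0.036]
ft_force: [0.5, 0.6, 0.6]
finger_gap: 0.599
gripper_force: 0.0
```

```bash
python3 -c "
from h import *;rep(('R2',(0,0,0)))"
```

```text
t 18.25 tcp [0.3079 0.2827 0.3151] grasp [0.3854 0.2909 0.1811] yaw 6.18 tilt 30.18 yz -0.0017 gap 0.599 F [0.5019 0.6147 0.5909] q [ 0.6643  0.0091 -0.8583  0.2456 -0.27    0.4927]
R2 (0, 0, 0) world cm [  7.0622   0.6145 -11.8112] tool cm [-0.1899 -0.1298 13.7733]
world x,y,z axes in tool
 [[-0.8594 -0.0939 -0.5026]
 [-0.1077  0.9942 -0.0017]
 [ 0.4999  0.0527 -0.8645]]
```

>>> arm_command(
  fingers=[0.6,0.6,0.6,0.6,0.6,0.6,0.6,0.6,0.6,0.6,0.6,0.6],
  delta_pos=[
    [-0.19,-0.13,1],
    [0,0,2],
    [0,0,2],
    [0,0,2],
    [0,0,1.4],
    [0,0,1.4],
    [0,0,1],
    [0,0,1],
    [0,0,1],
    [0,0,1],
    [0,0,0],
    [0,0,0],
  ],
  rotation=[
    [0,0,0],
    [0,0,0],
    [0,0,0],
    [0,0,0],
    [0,0,0],
    [0,0,0],
    [0,0,0],
    [0,0,0],
    [0,0,0],
    [0,0,0],
    [0,0,0],
    [0,0,0],
  ],
)

```text
time: 19.45
ee_pos: [0.3797, 0.2886, 0.1973]
eef_rot: [-0.139, 2.611, 0.036]
ft_force: [0.2, -0.3, 0.1]
finger_gap: 0.598
gripper_force: 0.0
```

```bash
python3 -c "
from h import *;rep(('R2',(0,0,0)))"
```

```text
t 19.45 tcp [0.3797 0.2886 0.1973] grasp [0.4573 0.2966 0.0634] yaw 6.06 tilt 30.21 yz -0.0012 gap 0.598 F [ 0.1853 -0.266   0.1131] q [ 0.5681  0.3404 -0.899  -0.1487 -0.2274  0.4062]
R2 (0, 0, 0) world cm [-0.128   0.0351 -0.0373] tool cm [ 0.1255  0.0485 -0.03  ]
world x,y,z axes in tool
 [[-0.8593 -0.0918 -0.5032]
 [-0.1055  0.9944 -0.0012]
 [ 0.5005  0.0521 -0.8642]]
```

>>> arm_command(
  fingers=[0.2,0.2,0.2,0.2,0.2,0.2,0.2,0.2,0.2,0.2,0.2,0.2,0.2,0.2,0.2,0.2,0.2,0.2,0.2],
  delta_pos=[
    [0,0,0],
    [0,0,0],
    [0,0,0],
    [0,0,0],
    [0,0,0],
    [0,0,0],
    [-0.25,0,-0.43],
    [-0.5,0,-0.86],
    [-0.75,0,-1.3],
    [-0.75,0,-1.3],
    [-0.75,0,-1.3],
    [-0.75,0,-1.3],
    [-0.75,0,-1.3],
    [-0.75,0,-1.3],
    [-0.75,0,-1.3],
    [-0.75,0,-1.3],
    [-0.75,0,-1.3],
    [-0.4,0,-0.7],
    [0,0,0],
  ],
  rotation=[
    [0,0,0],
    [0,0,0],
    [0,0,0],
    [0,0,0],
    [0,0,0],
    [0,0,0],
    [0,0,0],
    [0,0,0],
    [0,0,0],
    [0,0,0],
    [0,0,0],
    [0,0,0],
    [0,0,0],
    [0,0,0],
    [0,0,0],
    [0,0,0],
    [0,0,0],
    [0,0,0],
    [0,0,0],
  ],
)

```text
time: 21.35
ee_pos: [0.3791, 0.2888, 0.3564]
eef_rot: [-0.138, 2.609, 0.037]
ft_force: [0.1, -0.1, -3.9]
finger_gap: 0.336
gripper_force: 59.4
```

```bash
python3 -c "
from h import *;rep(('bf',(-.02,0,.08)))"
```

```text
t 21.35 tcp [0.3791 0.2888 0.3564] grasp [0.4569 0.297  0.2226] yaw 6.06 tilt 30.31 yz -0.0003 gap 0.336 F [ 0.1059 -0.1216 -3.9238] q [ 0.5693  0.0508 -0.6863  0.352  -0.2278  0.4072]
bf (-0.02, 0, 0.08) world cm [  2.6099 -44.3491  -7.0629] tool cm [  5.373  -44.3747   5.0548]
world x,y,z axes in tool
 [[-0.8584 -0.0913 -0.5047]
 [-0.1056  0.9944 -0.0003]
 [ 0.5019  0.053  -0.8633]]
```

>>> arm_command(
  fingers=[0.2,0.2,0.2,0.2,0.2,0.2,0.2,0.2,0.2,0.2,0.2,0.2,0.2,0.2,0.2,0.2,0.2,0.2,0.2,0.2],
  delta_pos=[
    [0,-1,0],
    [0,-2,0],
    [0,-2.6,0],
    [0,-2.6,0],
    [0,-2.6,0],
    [0,-2.6,0],
    [0,-2.6,0],
    [0,-2.6,0],
    [0.45,-2.6,0.42],
    [0.45,-2.6,0.42],
    [0.45,-2.6,0.42],
    [0.45,-2.6,0.42],
    [0.45,-2.6,0.42],
    [0.45,-2.6,0.42],
    [0.45,-2.6,0.42],
    [0.45,-2.6,0.42],
    [0.45,-2.4,0.42],
    [0.45,-1.6,0.42],
    [0.45,-0.8,0.42],
    [0.45,0,0.42],
  ],
  rotation=[
    [0,0,0],
    [0,0,0],
    [0,0,0],
    [0,0,0],
    [0,0,0],
    [0,0,0],
    [0,0,0],
    [0,0,0],
    [0,0,0],
    [0,0,0],
    [0,0,0],
    [0,0,0],
    [0,0,0],
    [0,0,0],
    [0,0,0],
    [0,0,0],
    [0,0,0],
    [0,0,0],
    [0,0,0],
    [0,0,0],
  ],
)

```text
time: 23.35
ee_pos: [0.404, -0.1538, 0.2844]
eef_rot: [-0.136, 2.611, 0.036]
ft_force: [-0.6, 0.2, -4.0]
finger_gap: 0.336
gripper_force: 59.9
```

```bash
python3 -c "
from h import *;rep(('bf',(-.02,0,.010)),('bb',(.0013,0,.010)))"
```

```text
t 23.35 tcp [ 0.404  -0.1538  0.2844] grasp [ 0.4816 -0.1458  0.1504] yaw 5.96 tilt 30.2 yz -0.0007 gap 0.336 F [-0.5673  0.2368 -4.0405] q [-0.6574  0.0829 -0.8768  0.212   0.3539 -0.6892]
bf (-0.02, 0, 0.01) world cm [ 0.1406 -0.0654 -6.8391] tool cm [ 3.3249 -0.075   5.978 ]
bb (0.0013, 0, 0.01) world cm [11.1706  0.8846 -6.8391] tool cm [-6.2421 -0.2753 11.5455]
world x,y,z axes in tool
 [[-0.8596 -0.0901 -0.503 ]
 [-0.1038  0.9946 -0.0007]
 [ 0.5003  0.0516 -0.8643]]
```

>>> arm_command(
  fingers=[0.2,0.2,0.2,0.2,0.2,0.2,0.2,0.2,0.2,0.2,0.2,0.2,0.2,0.2,0.2,0.2,0.2,0.2,0.2],
  delta_pos=[
    [0.55,-0.01,1],
    [0.55,-0.01,1],
    [0.55,-0.01,1],
    [0.55,-0.01,1],
    [0.55,-0.01,1],
    [0.55,-0.01,1],
    [0,0,0],
    [-0.96,-0.02,0.56],
    [-0.96,-0.02,0.56],
    [-0.96,-0.02,0.56],
    [-0.96,-0.02,0.56],
    [-0.96,-0.02,0.56],
    [-0.96,-0.02,0.56],
    [-0.96,-0.02,0.56],
    [-0.96,-0.02,0.56],
    [-0.96,-0.02,0.56],
    [-0.96,-0.02,0.56],
    [0,0,0],
    [0,0,0],
  ],
  rotation=[
    [0,0,0],
    [0,0,0],
    [0,0,0],
    [0,0,0],
    [0,0,0],
    [0,0,0],
    [0,0,0],
    [0,0,0],
    [0,0,0],
    [0,0,0],
    [0,0,0],
    [0,0,0],
    [0,0,0],
    [0,0,0],
    [0,0,0],
    [0,0,0],
    [0,0,0],
    [0,0,0],
    [0,0,0],
  ],
)

```text
time: 25.25
ee_pos: [0.517, -0.1437, 0.2165]
eef_rot: [-0.139, 2.611, 0.037]
ft_force: [-0.4, -0.5, -4.7]
finger_gap: 0.339
gripper_force: 59.9
```

```bash
python3 -c "
from h import *;rep(('bb',(.0013,0,.0)))"
```

```text
t 25.25 tcp [ 0.517  -0.1437  0.2165] grasp [ 0.5946 -0.1355  0.0826] yaw 6.07 tilt 30.21 yz -0.0006 gap 0.339 F [-0.3935 -0.5189 -4.6979] q [-0.4875  0.3702 -0.741   0.0096  0.2849 -0.5281]
bb (0.0013, 0, 0.0) world cm [-0.125  -0.1479 -1.0576] tool cm [ 0.6532 -0.1333  0.8435]
world x,y,z axes in tool
 [[-0.8593 -0.0917 -0.5032]
 [-0.1058  0.9944 -0.0006]
 [ 0.5004  0.0528 -0.8642]]
```

>>> arm_command(
  fingers=[0.2,0.2,0.2,0.2,0.2,0.2],
  delta_pos=[
    [0.17,-0.05,0.22],
    [0.17,-0.05,0.22],
    [0.15,-0.03,0.2],
    [0.1,0,0.13],
    [0,0,0],
    [0,0,0],
  ],
  rotation=[
    [0,0,0],
    [0,0,0],
    [0,0,0],
    [0,0,0],
    [0,0,0],
    [0,0,0],
  ],
)

```text
time: 25.85
ee_pos: [0.516, -0.1454, 0.2072]
eef_rot: [-0.138, 2.61, 0.036]
ft_force: [-1.6, -0.6, -1.7]
finger_gap: 0.335
gripper_force: 60.3
```

>>> arm_command(
  fingers=[0.2,0.2],
  delta_pos=[
    [0.04,0,0.06],
    [0,0,0],
  ],
  rotation=[
    [0,0,0],
    [0,0,0],
  ],
)

```text
time: 26.05
ee_pos: [0.516, -0.1454, 0.207]
eef_rot: [-0.138, 2.609, 0.036]
ft_force: [-6.8, 0.6, 7.6]
finger_gap: 0.34
gripper_force: 61.8
```

```bash
python3 -c "
from h import *;rep(('bb',(.0013,0,.0)))"
```

```text
t 26.05 tcp [ 0.516  -0.1454  0.207 ] grasp [ 0.5938 -0.1372  0.0732] yaw 6.06 tilt 30.31 yz -0.0011 gap 0.34 F [-6.809   0.5694  7.6012] q [-0.4918  0.3881 -0.7516 -0.0195  0.287  -0.5316]
bb (0.0013, 0, 0.0) world cm [-0.0499  0.0249 -0.123 ] tool cm [0.1026 0.0302 0.0825]
world x,y,z axes in tool
 [[-0.8585 -0.0917 -0.5046]
 [-0.1055  0.9944 -0.0011]
 [ 0.5019  0.0523 -0.8633]]
```

>>> arm_command(
  fingers=[0.45,0.6,0.6,0.6,0.6,0.6,0.6,0.6,0.6,0.6,0.6,0.6,0.6,0.6,0.6,0.6,0.6],
  delta_pos=[
    [0,0,0],
    [0,0,0],
    [0,0,0],
    [0,0,-0.5],
    [0,0,-1],
    [0,0,-1.5],
    [0,0,-1.5],
    [0,0,-1.5],
    [0,0,-1.5],
    [0,0,-1.5],
    [0,0,-1.5],
    [0,0,-1],
    [0,0,0],
    [0,0,0],
    [0,0,0],
    [0,0,0],
    [0,0,0],
  ],
  rotation=[
    [0,0,0],
    [0,0,0],
    [0,0,0],
    [0,0,0],
    [0,0,0],
    [0,0,0],
    [0,0,0],
    [0,0,0],
    [0,0,0],
    [0,0,0],
    [0,0,0],
    [0,0,0],
    [0,6.7,0],
    [0,6.7,0],
    [0,6.7,0],
    [0,0,0],
    [0,0,0],
  ],
)

```text
time: 27.75
ee_pos: [0.4586, -0.1512, 0.3057]
eef_rot: [-0.157, 2.957, 0.013]
ft_force: [0.6, -0.7, -0.6]
finger_gap: 0.602
gripper_force: 0.0
```

```bash
python3 -c "
from h import *;rep(('S1',(-.017,-.0019,.098)))
heads('side','s4');heads('scene','c4')"
```

```text
t 27.75 tcp [ 0.4586 -0.1512  0.3057] grasp [ 0.4862 -0.1484  0.1532] yaw 6.08 tilt 10.33 yz -0.0006 gap 0.602 F [ 0.5503 -0.7188 -0.6292] q [-0.5023  0.2265 -0.5351  0.6605  0.1021 -0.6009]
S1 (-0.017, -0.0019, 0.098) world cm [ 5.2752 24.8456  0.7788] tool cm [-7.8932 24.1461  0.6312]
world x,y,z axes in tool
 [[-0.9783 -0.1044 -0.1792]
 [-0.106   0.9944 -0.0006]
 [ 0.1783  0.0184 -0.9838]]
side S1 138 top mid [0.5545 0.1034 0.0831] target (0.556, 0.102)
side S2 170 top mid [0.5662 0.2192 0.0831] target (0.568, 0.217)
side bb 105 top mid [ 0.5905 -0.1358  0.0913] target (0.592, -0.137)
side ab 95 top mid [ 0.6    -0.2192  0.0922] target (0.601, -0.2215)
scene S1 161 top mid [0.5582 0.1006 0.0819] target (0.556, 0.102)
scene S2 179 top mid [0.5697 0.2153 0.0819] target (0.568, 0.217)
scene bb 81 top mid [ 0.5936 -0.1408  0.0909] target (0.592, -0.137)
scene ab 111 top mid [ 0.6024 -0.219   0.0917] target (0.601, -0.2215)
```

Both red heads measure within about 2 mm of their circle centres. Next is steel_1.

>>> arm_command(
  fingers=[0.6,0.6,0.6,0.6,0.6,0.6,0.6,0.6,0.6,0.6,0.6,0.6,0.6],
  delta_pos=[
    [0,1,0],
    [-0.6,2,0],
    [-0.75,2.3,0.07],
    [-0.75,2.3,0.07],
    [-0.75,2.3,0.07],
    [-0.75,2.3,0.07],
    [-0.75,2.3,0.07],
    [-0.75,2.3,0.07],
    [-0.75,2.3,0.07],
    [-0.75,2.3,0.07],
    [-0.75,1.8,0.07],
    [-0.5,1,0],
    [0,0,0],
  ],
  rotation=[
    [0,0,0],
    [0,0,0],
    [0,0,0],
    [0,0,0],
    [0,0,0],
    [0,0,0],
    [0,0,0],
    [0,0,0],
    [0,0,0],
    [0,0,0],
    [0,0,0],
    [0,0,0],
    [0,0,0],
  ],
)

```text
time: 29.15
ee_pos: [0.5107, 0.0987, 0.3133]
eef_rot: [-0.159, 2.96, 0.014]
ft_force: [0.4, -0.9, -0.2]
finger_gap: 0.6
gripper_force: 0.0
```

```bash
python3 -c "
from h import *;rep(('S1',(0,0,0)))"
```

```text
t 29.15 tcp [0.5107 0.0987 0.3133] grasp [0.5379 0.1015 0.1607] yaw 6.15 tilt 10.19 yz -0.0004 gap 0.6 F [ 0.3719 -0.8713 -0.1883] q [ 0.0473  0.274  -0.4472  0.6719  0.0102 -0.0592]
S1 (0, 0, 0) world cm [ 1.8062  0.0459 -9.7749] tool cm [-0.0422 -0.1436  9.9394]
world x,y,z axes in tool
 [[-0.9785 -0.1055 -0.177 ]
 [-0.1071  0.9942 -0.0004]
 [ 0.176   0.0185 -0.9842]]
```

>>> arm_command(
  fingers=[0.6,0.6,0.6,0.6,0.6,0.6,0.6,0.6,0.6],
  delta_pos=[
    [-0.04,-0.14,1],
    [0,0,1.8],
    [0,0,1.8],
    [0,0,1.8],
    [0,0,1.5],
    [0,0,1],
    [0,0,1],
    [0,0,0],
    [0,0,0],
  ],
  rotation=[
    [0,0,0],
    [0,0,0],
    [0,0,0],
    [0,0,0],
    [0,0,0],
    [0,0,0],
    [0,0,0],
    [0,0,0],
    [0,0,0],
  ],
)

```text
time: 30.05
ee_pos: [0.5287, 0.0978, 0.2159]
eef_rot: [-0.156, 2.961, 0.013]
ft_force: [0.2, 0.5, 0.8]
finger_gap: 0.596
gripper_force: 0.0
```

```bash
python3 -c "
from h import *;rep(('S1',(0,0,0)))"
```

```text
t 30.05 tcp [0.5287 0.0978 0.2159] grasp [0.5558 0.1005 0.0633] yaw 6.04 tilt 10.14 yz -0.0009 gap 0.596 F [0.2494 0.5145 0.7918] q [ 0.0441  0.4305 -0.5223  0.4413  0.0099 -0.0605]
S1 (0, 0, 0) world cm [ 0.0156  0.1456 -0.029 ] tool cm [-0.0253  0.1432  0.0338]
world x,y,z axes in tool
 [[-0.9789 -0.1037 -0.1761]
 [-0.1052  0.9944 -0.0009]
 [ 0.1752  0.0177 -0.9844]]
```

>>> arm_command(
  fingers=[0.2,0.2,0.2,0.2,0.2,0.2,0.2,0.2,0.2,0.2,0.2,0.2,0.2],
  delta_pos=[
    [0,0,0],
    [0,0,0],
    [0,0,0],
    [0,0,0],
    [0,0,0],
    [0,0,0],
    [-0.09,0,-0.5],
    [-0.18,0,-1],
    [-0.27,0,-1.5],
    [-0.27,0,-1.5],
    [-0.27,0,-1.5],
    [-0.18,0,-1],
    [0,0,0],
  ],
  rotation=[
    [0,0,0],
    [0,0,0],
    [0,0,0],
    [0,0,0],
    [0,0,0],
    [0,0,0],
    [0,0,0],
    [0,0,0],
    [0,0,0],
    [0,0,0],
    [0,0,0],
    [0,0,0],
    [0,0,0],
  ],
)

```text
time: 31.35
ee_pos: [0.5293, 0.0981, 0.2885]
eef_rot: [-0.157, 2.958, 0.012]
ft_force: [0.2, -0.2, -3.3]
finger_gap: 0.336
gripper_force: 59.5
```

```bash
python3 -c "
from h import *;rep(('af',(0,0,.045)))"
```

```text
t 31.35 tcp [0.5293 0.0981 0.2885] grasp [0.5568 0.1008 0.136 ] yaw 6.06 tilt 10.3 yz -0.0011 gap 0.336 F [ 0.168  -0.1582 -3.2803] q [ 0.0446  0.3328 -0.4376  0.621   0.0098 -0.0603]
af (0, 0, 0.045) world cm [ -4.4827 -33.1847  -1.9037] tool cm [  8.177  -32.5245   0.4858]
world x,y,z axes in tool
 [[-0.9784 -0.104  -0.1787]
 [-0.1055  0.9944 -0.0011]
 [ 0.1778  0.0178 -0.9839]]
```

>>> arm_command(
  fingers=[0.2,0.2,0.2,0.2,0.2,0.2,0.2,0.2,0.2,0.2,0.2,0.2,0.2,0.2,0.2,0.2,0.2,0.2,0.2],
  delta_pos=[
    [0.5,-0.6,0],
    [1,-1.2,0],
    [1,-2,0.05],
    [1,-2,0.05],
    [1,-2,0.05],
    [1,-2,0.05],
    [1,-2,0.05],
    [1,-2,0.05],
    [0.68,-2,0.05],
    [0,-2,0.05],
    [0,-2,0.05],
    [0,-2,0.05],
    [0,-2,0],
    [0,-2,0],
    [0,-2,0],
    [0,-2,0],
    [0,-1.7,0],
    [0,-1,0],
    [0,0,0],
  ],
  rotation=[
    [0,0,0],
    [0,0,0],
    [0,0,0],
    [0,0,0],
    [0,0,0],
    [0,0,0],
    [0,0,0],
    [0,0,0],
    [0,0,0],
    [0,0,0],
    [0,0,0],
    [0,0,0],
    [0,0,0],
    [0,0,0],
    [0,0,0],
    [0,0,0],
    [0,0,0],
    [0,0,0],
    [0,0,0],
  ],
)

```text
time: 33.25
ee_pos: [0.4835, -0.2347, 0.2675]
eef_rot: [-0.154, 2.961, 0.012]
ft_force: [0.1, 0.4, -3.9]
finger_gap: 0.339
gripper_force: 59.7
```

```bash
python3 -c "
from h import *;rep(('af',(0,0,0)))"
```

```text
t 33.25 tcp [ 0.4835 -0.2347  0.2675] grasp [ 0.5106 -0.232   0.115 ] yaw 5.97 tilt 10.13 yz -0.0009 gap 0.339 F [ 0.1473  0.402  -3.9178] q [-0.6209  0.372  -0.4404  0.6249  0.1162 -0.7173]
af (0, 0, 0) world cm [ 0.1412  0.0986 -4.2959] tool cm [0.6072 0.0872 4.2553]
world x,y,z axes in tool
 [[-0.9791 -0.1025 -0.1759]
 [-0.104   0.9946 -0.0009]
 [ 0.175   0.0174 -0.9844]]
```

>>> arm_command(
  fingers=[0.2,0.2,0.2,0.2,0.2,0.2,0.2,0.2],
  delta_pos=[
    [0.1,0.09,0.8],
    [0.15,0,1],
    [0.15,0,1],
    [0.1,0,0.7],
    [0.07,0,0.4],
    [0.03,0,0.2],
    [0,0,0],
    [0,0,0],
  ],
  rotation=[
    [0,0,0],
    [0,0,0],
    [0,0,0],
    [0,0,0],
    [0,0,0],
    [0,0,0],
    [0,0,0],
    [0,0,0],
  ],
)

```text
time: 34.05
ee_pos: [0.4852, -0.2326, 0.2267]
eef_rot: [-0.157, 2.96, 0.012]
ft_force: [-0.2, -0.1, -3.8]
finger_gap: 0.331
gripper_force: 59.8
```

```bash
python3 -c "
from h import *;rep(('af',(0,0,0)))"
```

```text
t 34.05 tcp [ 0.4852 -0.2326  0.2267] grasp [ 0.5124 -0.2299  0.0741] yaw 6.06 tilt 10.17 yz -0.0012 gap 0.331 F [-0.2069 -0.0562 -3.7741] q [-0.6158  0.4273 -0.486   0.5228  0.116  -0.7137]
af (0, 0, 0) world cm [-0.0409 -0.1073 -0.2147] tool cm [ 0.0891 -0.1021  0.2023]
world x,y,z axes in tool
 [[-0.9788 -0.1041 -0.1765]
 [-0.1055  0.9944 -0.0012]
 [ 0.1757  0.0174 -0.9843]]
```

>>> arm_command(
  fingers=[0.2,0.2,0.2],
  delta_pos=[
    [0.04,-0.05,0.08],
    [0.02,-0.05,0.07],
    [0,0,0],
  ],
  rotation=[
    [0,0,0],
    [0,0,0],
    [0,0,0],
  ],
)

```text
time: 34.35
ee_pos: [0.4849, -0.2336, 0.2255]
eef_rot: [-0.157, 2.96, 0.013]
ft_force: [-2.0, 1.8, 3.9]
finger_gap: 0.338
gripper_force: 60.9
```

>>> arm_command(
  fingers=[0.45,0.6,0.6,0.6,0.6,0.6,0.6,0.6,0.6,0.6,0.6,0.6],
  delta_pos=[
    [0,0,0],
    [0,0,0],
    [0,0,0],
    [0,0,-0.5],
    [0,0,-1],
    [0,0,-1.5],
    [0,0,-1.5],
    [0,0,-1.5],
    [0,0,-1.5],
    [0,0,-1.5],
    [0,0,-1],
    [0,0,0],
  ],
  rotation=[
    [0,0,0],
    [0,0,0],
    [0,0,0],
    [0,0,0],
    [0,0,0],
    [0,0,0],
    [0,0,0],
    [0,0,0],
    [0,0,0],
    [0,0,0],
    [0,0,0],
    [0,0,0],
  ],
)

```text
time: 35.55
ee_pos: [0.4675, -0.2357, 0.3251]
eef_rot: [-0.157, 2.958, 0.01]
ft_force: [-0.5, 0.3, -0.5]
finger_gap: 0.599
gripper_force: 0.0
```

```bash
python3 -c "
from h import *;rep(('S2',(-.017,-.0019,.098)))
heads('side');heads('scene')"
```

```text
t 35.55 tcp [ 0.4675 -0.2357  0.3251] grasp [ 0.495  -0.2332  0.1725] yaw 6.05 tilt 10.27 yz -0.0028 gap 0.599 F [-0.4695  0.2839 -0.4711] q [-0.6413  0.2828 -0.3971  0.7568  0.1193 -0.7391]
S2 (-0.017, -0.0019, 0.098) world cm [ 5.5957 44.8295 -1.1539] tool cm [-9.941  43.9932  2.847 ]
world x,y,z axes in tool
 [[-0.9785 -0.1042 -0.1782]
 [-0.1054  0.9944 -0.0028]
 [ 0.1775  0.016  -0.984 ]]
side S2 171 top mid [0.5665 0.2185 0.0828] target (0.568, 0.217)
side bb 106 top mid [ 0.5906 -0.1358  0.0917] target (0.592, -0.137)
side ab 96 top mid [ 0.5994 -0.2199  0.0919] target (0.601, -0.2215)
side af 93 top mid [ 0.5111 -0.229   0.0915] target (0.512, -0.231)
scene S2 173 top mid [0.5697 0.2154 0.0824] target (0.568, 0.217)
scene bb 79 top mid [ 0.5945 -0.1413  0.0917] target (0.592, -0.137)
scene ab 111 top mid [ 0.602  -0.2193  0.0913] target (0.601, -0.2215)
```

>>> arm_command(
  fingers=[0.6,0.6,0.6,0.6,0.6,0.6,0.6,0.6,0.6,0.6,0.6,0.6,0.6,0.6,0.6,0.6,0.6,0.6,0.6,0.6],
  delta_pos=[
    [0,1,0],
    [0,2,0],
    [0,2.6,0],
    [0,2.6,0],
    [0,2.6,0],
    [0,2.6,0],
    [-0.5,2.6,0],
    [-1.1,2.6,0],
    [-1.1,2.6,0],
    [-1.1,2.6,0],
    [-1.1,2.6,0],
    [-1.1,2.6,0],
    [-1.1,2.6,0.4],
    [-1.1,2.6,0.4],
    [-1.1,2.6,0.4],
    [-0.6,2.6,0.4],
    [0,2.4,0.4],
    [0,1.6,0.4],
    [0,0.6,0.4],
    [0,0,0],
  ],
  rotation=[
    [0,0,0],
    [0,0,0],
    [0,0,0],
    [0,0,0],
    [0,0,0],
    [0,0,0],
    [0,0,0],
    [0,0,0],
    [0,0,0],
    [0,0,0],
    [0,0,0],
    [0,0,0],
    [0,0,0],
    [0,0,0],
    [0,0,0],
    [0,0,0],
    [0,0,0],
    [0,0,0],
    [0,0,0],
    [0,0,0],
  ],
)

```text
time: 37.65
ee_pos: [0.522, 0.2134, 0.3118]
eef_rot: [-0.159, 2.962, 0.012]
ft_force: [-0.1, 0.5, -0.4]
finger_gap: 0.599
gripper_force: 0.0
```

```bash
python3 -c "
from h import *;rep(('S2',(0,0,0)))"
```

```text
t 37.65 tcp [0.522  0.2134 0.3118] grasp [0.549  0.2161 0.1592] yaw 6.12 tilt 10.05 yz -0.0013 gap 0.599 F [-0.1192  0.451  -0.4276] q [ 0.2662  0.355  -0.3318  0.7109 -0.0289  0.1568]
S2 (0, 0, 0) world cm [ 1.9032  0.091  -9.6219] tool cm [-0.1933 -0.1003  9.8063]
world x,y,z axes in tool
 [[-0.979  -0.1052 -0.1745]
 [-0.1066  0.9943 -0.0013]
 [ 0.1737  0.0174 -0.9846]]
```

>>> arm_command(
  fingers=[0.6,0.6,0.6,0.6,0.6,0.6,0.6,0.6,0.6],
  delta_pos=[
    [-0.19,-0.1,1],
    [0,0,1.8],
    [0,0,1.8],
    [0,0,1.7],
    [0,0,1.5],
    [0,0,1],
    [0,0,1],
    [0,0,0],
    [0,0,0],
  ],
  rotation=[
    [0,0,0],
    [0,0,0],
    [0,0,0],
    [0,0,0],
    [0,0,0],
    [0,0,0],
    [0,0,0],
    [0,0,0],
    [0,0,0],
  ],
)

```text
time: 38.55
ee_pos: [0.542, 0.2138, 0.2168]
eef_rot: [-0.156, 2.96, 0.013]
ft_force: [0.0, 0.7, -0.2]
finger_gap: 0.601
gripper_force: 0.0
```

```bash
python3 -c "
from h import *;rep(('S2',(0,0,0)))"
```

```text
t 38.55 tcp [0.542  0.2138 0.2168] grasp [0.5691 0.2165 0.0642] yaw 6.04 tilt 10.15 yz -0.0009 gap 0.601 F [ 0.0221  0.6856 -0.239 ] q [ 0.2574  0.4978 -0.3966  0.5013 -0.0275  0.1495]
S2 (0, 0, 0) world cm [-0.114   0.0503 -0.1243] tool cm [0.1283 0.0621 0.1033]
world x,y,z axes in tool
 [[-0.9789 -0.1037 -0.1763]
 [-0.1052  0.9944 -0.0009]
 [ 0.1754  0.0177 -0.9843]]
```

>>> arm_command(
  fingers=[0.2,0.2,0.2,0.2,0.2,0.2,0.2,0.2,0.2,0.2,0.2,0.2,0.2],
  delta_pos=[
    [0,0,0],
    [0,0,0],
    [0,0,0],
    [0,0,0],
    [0,0,0],
    [0,0,0],
    [-0.09,0,-0.5],
    [-0.18,0,-1],
    [-0.27,0,-1.5],
    [-0.27,0,-1.5],
    [-0.27,0,-1.5],
    [-0.18,0,-1],
    [0,0,0],
  ],
  rotation=[
    [0,0,0],
    [0,0,0],
    [0,0,0],
    [0,0,0],
    [0,0,0],
    [0,0,0],
    [0,0,0],
    [0,0,0],
    [0,0,0],
    [0,0,0],
    [0,0,0],
    [0,0,0],
    [0,0,0],
  ],
)

```text
time: 39.85
ee_pos: [0.5424, 0.2141, 0.2895]
eef_rot: [-0.157, 2.958, 0.013]
ft_force: [0.9, 0.9, -4.7]
finger_gap: 0.333
gripper_force: 59.5
```

```bash
python3 -c "
from h import *;rep(('bf',(0,0,.045)))"
```

```text
t 39.85 tcp [0.5424 0.2141 0.2895] grasp [0.5699 0.217  0.137 ] yaw 6.06 tilt 10.29 yz -0.0005 gap 0.333 F [ 0.9065  0.948  -4.6739] q [ 0.2579  0.4092 -0.3145  0.6696 -0.0276  0.1496]
bf (0, 0, 0.045) world cm [ -6.6947 -36.3488  -1.9961] tool cm [ 10.684  -35.4384   0.1078]
world x,y,z axes in tool
 [[-0.9784 -0.1039 -0.1787]
 [-0.1055  0.9944 -0.0005]
 [ 0.1777  0.0183 -0.9839]]
```

>>> arm_command(
  fingers=[0.2,0.2,0.2,0.2,0.2,0.2,0.2,0.2,0.2,0.2,0.2,0.2,0.2,0.2,0.2,0.2,0.2,0.2,0.2],
  delta_pos=[
    [0,-1,0],
    [0.2,-2,0],
    [0.2,-2.2,0],
    [0.3,-2.2,0],
    [0.5,-2.2,0],
    [1.2,-2.2,0],
    [1.2,-2.2,0],
    [1.2,-2.2,0],
    [1.2,-2.2,0],
    [1.2,-2.2,0],
    [1.2,-2.2,0],
    [1.2,-2.2,0],
    [0.97,-2.2,0.1],
    [0,-2.2,0],
    [0,-2.2,0],
    [0,-2.2,0],
    [0,-1.2,0],
    [0,-0.64,0],
    [0,0,0],
  ],
  rotation=[
    [0,0,0],
    [0,0,0],
    [0,0,0],
    [0,0,0],
    [0,0,0],
    [0,0,0],
    [0,0,0],
    [0,0,0],
    [0,0,0],
    [0,0,0],
    [0,0,0],
    [0,0,0],
    [0,0,0],
    [0,0,0],
    [0,0,0],
    [0,0,0],
    [0,0,0],
    [0,0,0],
    [0,0,0],
  ],
)

```text
time: 41.75
ee_pos: [0.476, -0.1518, 0.2681]
eef_rot: [-0.155, 2.961, 0.013]
ft_force: [1.0, 0.4, -3.5]
finger_gap: 0.338
gripper_force: 59.8
```

```bash
python3 -c "
from h import *;rep(('bf',(.0011,0,.001)))"
```

```text
t 41.75 tcp [ 0.476  -0.1518  0.2681] grasp [ 0.503  -0.149   0.1155] yaw 6.01 tilt 10.11 yz -0.0005 gap 0.338 F [ 1.0099  0.4236 -3.4735] q [-0.4848  0.3039 -0.5451  0.5744  0.0974 -0.5825]
bf (0.0011, 0, 0.001) world cm [ 0.1075  0.2488 -4.2531] tool cm [0.6158 0.2384 4.2102]
world x,y,z axes in tool
 [[-0.9791 -0.1031 -0.1756]
 [-0.1046  0.9945 -0.0005]
 [ 0.1747  0.0179 -0.9845]]
```

>>> arm_command(
  fingers=[0.2,0.2,0.2,0.2,0.2,0.2,0.2,0.2],
  delta_pos=[
    [0.1,0.12,0.8],
    [0.15,0.12,1],
    [0.15,0,1],
    [0.1,0,0.7],
    [0.07,0,0.35],
    [0.03,0,0.15],
    [0,0,0],
    [0,0,0],
  ],
  rotation=[
    [0,0,0],
    [0,0,0],
    [0,0,0],
    [0,0,0],
    [0,0,0],
    [0,0,0],
    [0,0,0],
    [0,0,0],
  ],
)

```text
time: 42.55
ee_pos: [0.4772, -0.149, 0.2283]
eef_rot: [-0.157, 2.96, 0.012]
ft_force: [1.3, 0.1, -3.8]
finger_gap: 0.334
gripper_force: 59.8
```

```bash
python3 -c "
from h import *;rep(('bf',(.0011,0,.001)))"
```

```text
t 42.55 tcp [ 0.4772 -0.149   0.2283] grasp [ 0.5045 -0.1463  0.0758] yaw 6.06 tilt 10.17 yz -0.0012 gap 0.334 F [ 1.3134  0.0529 -3.768 ] q [-0.4784  0.3619 -0.5927  0.467   0.0966 -0.577 ]
bf (0.0011, 0, 0.001) world cm [-0.0371 -0.019  -0.2766] tool cm [ 0.0871 -0.0146  0.2654]
world x,y,z axes in tool
 [[-0.9788 -0.104  -0.1766]
 [-0.1055  0.9944 -0.0012]
 [ 0.1757  0.0175 -0.9843]]
```

>>> arm_command(
  fingers=[0.2,0.2,0.2],
  delta_pos=[
    [0.04,0,0.1],
    [0.03,0,0.06],
    [0,0,0],
  ],
  rotation=[
    [0,0,0],
    [0,0,0],
    [0,0,0],
  ],
)

```text
time: 42.85
ee_pos: [0.4767, -0.149, 0.2266]
eef_rot: [-0.157, 2.96, 0.012]
ft_force: [0.0, 0.2, -2.3]
finger_gap: 0.335
gripper_force: 60.3
```

>>> arm_command(
  fingers=[0.2,0.2],
  delta_pos=[
    [0.01,0,0.05],
    [0,0,0],
  ],
  rotation=[
    [0,0,0],
    [0,0,0],
  ],
)

```text
time: 43.05
ee_pos: [0.4768, -0.149, 0.2265]
eef_rot: [-0.157, 2.96, 0.012]
ft_force: [-3.1, 0.8, 6.2]
finger_gap: 0.336
gripper_force: 61.3
```

Contact at about 6 N. I release, withdraw, and move back toward the robot for a clear view.

>>> arm_command(
  fingers=[0.45,0.6,0.6,0.6,0.6,0.6,0.6,0.6,0.6,0.6,0.6,0.6,0.6,0.6,0.6,0.6,0.6],
  delta_pos=[
    [0,0,0],
    [0,0,0],
    [0,0,0],
    [0,0,-0.5],
    [0,0,-1],
    [0,0,-1.5],
    [0,0,-1.5],
    [0,0,-1.5],
    [0,0,-1.5],
    [0,0,-1.5],
    [0,0,-1.5],
    [1,1,-1],
    [1.5,2,0],
    [1.5,2,0],
    [1.5,2,0],
    [1,1,0],
    [0,0,0],
  ],
  rotation=[
    [0,0,0],
    [0,0,0],
    [0,0,0],
    [0,0,0],
    [0,0,0],
    [0,0,0],
    [0,0,0],
    [0,0,0],
    [0,0,0],
    [0,0,0],
    [0,0,0],
    [0,0,0],
    [0,0,0],
    [0,0,0],
    [0,0,0],
    [0,0,0],
    [0,0,0],
  ],
)

```text
time: 44.75
ee_pos: [0.3833, -0.0774, 0.3278]
eef_rot: [-0.158, 2.961, 0.013]
ft_force: [-0.2, -0.7, -0.7]
finger_gap: 0.598
gripper_force: 0.0
```

```bash
python3 -c "
from h import *
heads('side','sF');heads('scene','cF')
a=cv2.imread('pics/sF.png');b=cv2.imread('pics/cF.png')
cv2.imwrite('pics/fin.png',np.hstack([cv2.resize(a[130:430,220:390],(340,600)),cv2.resize(b[210:370,80:500],(460,600*460//460))[:600]]))"
```

```text
side bb 106 top mid [ 0.5902 -0.1352  0.0915] target (0.592, -0.137)
side ab 98 top mid [ 0.5999 -0.2208  0.0917] target (0.601, -0.2215)
side bf 104 top mid [ 0.5012 -0.1445  0.0919] target (0.503, -0.1465)
side af 92 top mid [ 0.5113 -0.2283  0.0924] target (0.512, -0.231)
scene bb 81 top mid [ 0.5935 -0.1408  0.0907] target (0.592, -0.137)
scene ab 113 top mid [ 0.602  -0.2189  0.0911] target (0.601, -0.2215)
```

View pics/fin.png

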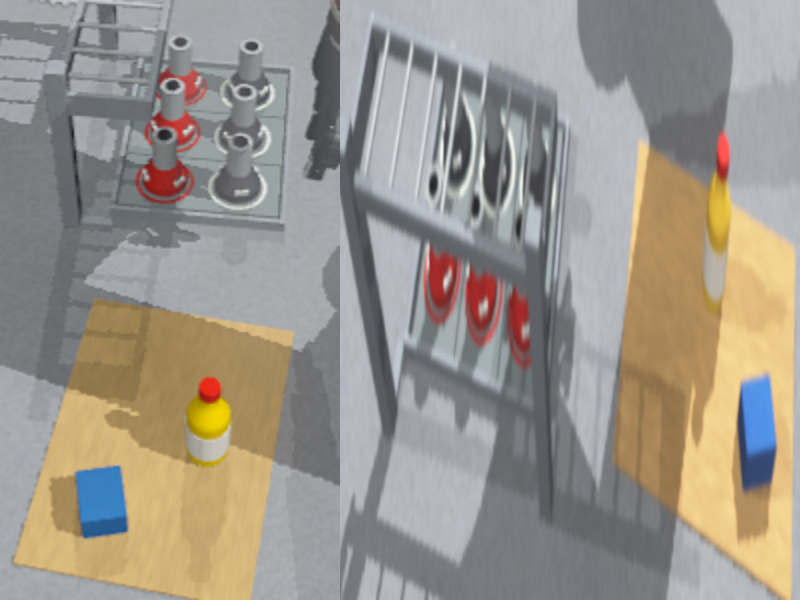

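The side view shows all six heads upright in full rows: reds at (181,75), (172,125) and (164,175), steels at (250,82), (242,128) and (238,180). Each flange is inside its ring, and the can and carton have not moved. In the side camera, each placed head is within 3 mm of its circle centre. I hand the job in.

```bash
python3 -c "
from bench import robot;print(robot.sign_off())"
```

```text
the job is handed in; nothing more can be done
None
```

I placed all four loose heads upright inside their circles, reds in the back row and steels in the front; each was within 3 mm of centre by the side camera, at about 45 s when I handed in.

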